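# Reset the tripped breaker in the bench supply box

### The arm

A 6-joint arm with a two-finger parallel gripper is mounted at the origin on a cart in front of the work surface, level with it; the furniture and walls round the work are solid. World frame = base frame: x ahead of the robot, y to its left, z up, the work surface at z = 0. Lengths are in m, angles in rad, forces in N, time in s.
With the tool pointing down it reaches from about 0.35 to 0.85 m from the base axis. Payload 8.1 kg.
Tool frame: the origin (TCP) lies midway between the tips of the shut fingers; the grasp point (between the pads) lies 19 mm behind it (robot.grip_point_offset is the distance from the TCP to the grasp point, in m); z points along the fingers, y is the line along which they close (so a half turn about z gives the same grasp; the last joint's range is limited). The gripper opens to 93 mm and grips with 3 to 60 N. Pads are 15 mm wide; open, the fingers measure 128 mm over their backs; the gripper's body (75 mm by 188 mm) begins 65 mm behind the grasp point.
Start: joints at [1.068, 0.13, 1.488, -0, 1.523, -0.085], TCP at [0.243, 0.548, 0.219] pointing down, gripper open.
Joint ranges: [-2.96, 2.96], [-0.89, 2.26], [0.02, 2.5], [-1.34, 4.48], [0, 2.73], [-2.66, 2.66]. Speed limits (rad/s): [2.39, 2.39, 2.79, 3.14, 3.14, 3.14].

### API

Orientations are given as a rotation vector (axis times angle).
In Python, from plant import robot, read_camera, job gives the robot as it stands.
- The arm moves only by the shell command python3 -m inch 'ROWS' [FORCE]. ROWS is JSON, one flat list of numbers, 5 for each row, row after row: the shift along the world's x, y, z in mm, then the turn about the world's z in degrees, then the opening in per cent of the stroke, from 0 (shut) to 100 (fully open). In form: [dx, dy, dz, yaw, hand, dx, dy, dz, yaw, hand, ...]. A call has 1 to 10 rows; each row is the pose to reach, as a shift and turn from the pose commanded when the call began; what a row does not reach only later rows make up. A row lasts 1/12 s, in which the tool goes at most 41.7 mm and 7.16 degrees, less where a joint would pass 70% of its speed; a pose out of reach is approached as far as the arm can. A call with a gripper value outside its range is refused whole. The fingers move at their own pace and stop on an object; FORCE is the grip in N (left out, the last holds). Time passes only in rows, so rows that repeat a pose let the fingers close. It gives the time, the measured TCP pose, the force, the opening and the grip force at its end, in the units of the state.
- robot.read_state(): the state, without advancing time (a new reading comes with each control period).
- read_camera(name): name is "scene" or "top" or "wrist"; returns a dict with "image" (480x640x3 uint8, blue, green, red), "K" (3x3 intrinsics, pixels), "extrinsics" (4x4, takes a point from world to camera coordinates); the wrist camera has in their place "mount" (4x4, takes a point from camera to tool coordinates, whose origin is the TCP and whose axes are the flange's). Camera axes: x right, y down, z forward; pixel columns grow to the right and rows downward; lengths in m; the calibration is good to about 2 mm. A picture is of the moment at which its call begins: read the wrist's pose just before it. There is no depth.
- job.close_job(): hands the job in; it is judged then, once.
The state is a dict: "t": time; "q": joint angles; "dq": joint speeds; "joint_torque": joint torques, N m; "tool_pos": TCP position; "orientation": TCP orientation; "force": force on the tool from outside, world axes, zero at the start; "wrist_torque": the same for the moment, N m; "opening": finger opening in m; "gripper_force": force on a finger pad.
Only numpy, scipy, OpenCV 4.12 (cv2) and the standard library are available. Lean on these libraries where they do the work, as an engineer would, in place of code of your own. Each camera call takes 0.05 s, during which the arm holds its last target. There are 200 camera calls.

### The job

One of the three breakers in the small grey supply box on the worktop has tripped: its lever stands upright while the other two lean towards the door's hinge (on). Press down the black latch paddle at the front of the box and let the sprung clear door fly fully open by itself, without the robot touching the door. Then reset the tripped breaker: push its lever all the way over towards the latch (off), then all the way back towards the hinge (on), and leave the other two breakers on and the door open.

Things in the scene. Friction and masses are not known exactly. Their poses are not given: they have to be found in the camera images.
- supply_box: grey plastic supply box, screwed down, 155 x 140 mm, 50 mm high (34 mm in front of x = -60). Origin: centre of its underside. x points from latch (front) to door hinge (back), y left along the row, z up. Three breakers, faces 60 mm up, lever pivots 58 mm up at x = -5 mm, y = -36, 0, +36 mm (which is where varies). Steel latch hook at x = -57 to -46 mm, 59 mm high
- lid (a joint): sprung clear door, 100 mm from hinge to front edge, 128 mm wide; hinge axis at x = +58 mm of the box, 52 mm up. 0 = shut (covers x = -42 to +64 mm, top 87 mm up) and held by the latch hook; grows as it opens, at its stop at 1.9 rad it leans back away from the latch. Once unlatched its spring opens it in about a second and holds it open
- lid_edge (a point): middle of the door's front edge (latch side), half-way up its front wall; moves with the door. It swings up and back in an arc of 100 mm radius about the hinge
- latch_pad (a point): the point to press: middle of the top of the black latch paddle (27 mm front to back, 40 mm wide, level, 50 mm above the worktop), 32 mm in front of the shut door. Pressed straight down against a spring: 2 N at first, about 5 N when the hook lets go after 4 mm, bottom of its travel at 5 to 6 mm; springs back when released
- latch (a joint): angle of the latch rocker: 0 = at rest, 0.17 rad = hook clear of the door, 0.24 rad = bottom of its travel
- breaker_t_lever (a joint): lever of the tripped breaker: +0.6 = fully on (leaning to the hinge, +x of the box), 0 = upright (tripped), -0.6 = fully off (leaning to the latch, -x of the box). It stays where it is left; 2 to 4 N at its tip move it. While tripped an inner pawl blocks the way to on; pushing it fully off resets the pawl
- breaker_t_tip (a point): middle of the top end of the tripped breaker's black lever (14 mm wide along the row, 5 mm thick, 21 mm from pivot to tip, standing 19 mm above the breaker's face when upright); moves with the lever
- breaker_u_lever (a joint): lever of a healthy breaker, same values; starts fully on (about +0.6)
- breaker_u_tip (a point): middle of the top end of that lever (on: 12 mm towards the hinge from its pivot)
- breaker_v_lever (a joint): lever of the other healthy breaker, same values; starts fully on (about +0.6)
- breaker_v_tip (a point): middle of the top end of that lever

How it is judged:
By the outcome, as a careful person would: the job done as asked, in the order asked, and still so for the second after the job is handed in, with the robot touching nothing.
It also fails if it takes over 38 s, if anything falls off the work surface, if the arm or the gripper's body presses on something with over 40 N, if the wrist force passes 120 N, or if a joint passes its speed limit or range.

## Working session

There is one attempt and no reset: what is moved stays moved. The work goes in short steps, Python scripts to look and compute and a shell command to move; the robot and the scene stay as the last step left them, time stands still between calls to the robot, and variables do not carry over. Pictures are saved under pics/ and viewed, at most 10 in all, crops included, and the job is handed in when it is done.

```bash
mkdir -p pics; python3 - <<'E'
from plant import robot, read_camera
import cv2
s=robot.read_state();print(s['t'],s['tool_pos'],s['orientation'],s['opening'])
for n in("top","scene"):
    c=read_camera(n);cv2.imwrite(f"pics/{n}0.png",c["image"]);print(n,c["K"].tolist(),c["extrinsics"].tolist())
E
```

```text
0.0 [0.24314482 0.54791452 0.21761837] [-6.51363711e-01 -3.07277966e+00  2.67678427e-03] 0.0929935394387972
top [[557.1532580826764, 0.0, 321.3986558525442], [0.0, 557.1532580826764, 238.78762162283942], [0.0, 0.0, 1.0]] [[0.0074291130851068385, -0.9998532255072432, -0.015438125583466559, 0.39919062233320923], [-0.9834061034430189, -0.004506609353894109, -0.1813618652946351, 0.5522238546020397], [0.18126567239769, 0.016529304731100602, -0.9832952446215327, 0.8167485688977753], [0.0, 0.0, 0.0, 1.0]]
scene [[465.50657642677777, 0.0, 327.91586669812006], [0.0, 465.50657642677777, 240.16222096527736], [0.0, 0.0, 1.0]] [[0.6767273307142515, -0.7362113513203293, -0.00574160704499822, -0.0658422041749959], [-0.5006630928547786, -0.4544649829525738, -0.7367482926502131, 0.5177629369242323], [0.5397930967671333, 0.5014523162345664, -0.6761427269634249, 0.41326680355885825], [0.0, 0.0, 0.0, 1.0]]
```

View pics/top0.png

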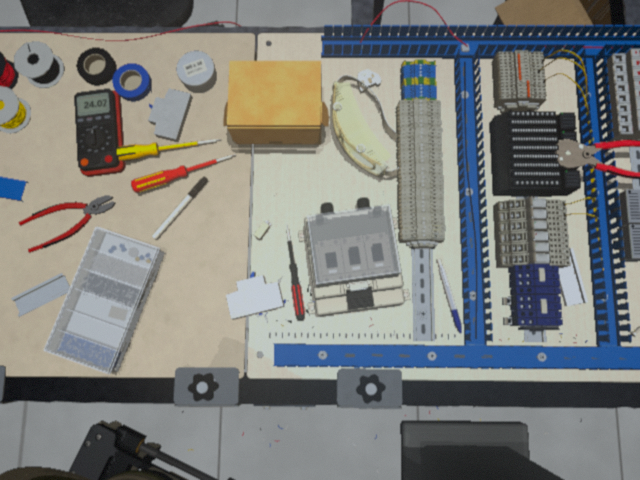

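View pics/scene0.png

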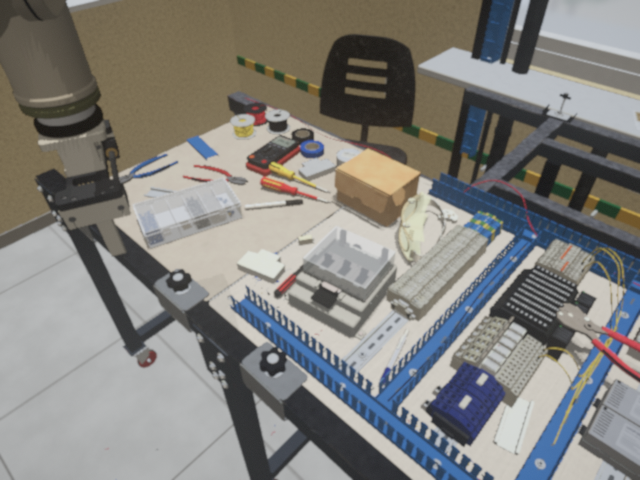

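The supply box shows at about (352,262) in the top view, with the black paddle at about (358,298) facing the robot and the hinge at the far side. Next I'll measure it from an enlarged crop.

```bash
cat > h.py <<'E'
import numpy as np, cv2
from plant import robot, read_camera
def ray(K,T,uv,z):
    R,t=T[:3,:3],T[:3,3]; o=-R.T@t
    d=R.T@np.linalg.inv(K)@np.array([uv[0],uv[1],1.]); return o+d*(z-o[2])/d[2]
def proj(K,T,p):
    c=T[:3,:3]@np.asarray(p)+T[:3,3]; c=K@c; return c[:2]/c[2]
def wristT(s,mount):
    A=np.eye(4);A[:3,:3]=cv2.Rodrigues(np.array(s['orientation']))[0];A[:3,3]=s['tool_pos'];return np.linalg.inv(A@mount)
E
python3 - <<'E'
from h import *
im=cv2.imread('pics/top0.png');c=im[190:325,290:420]
cv2.imwrite('pics/crop0.png',cv2.resize(c,None,fx=4.4,fy=4.4,interpolation=cv2.INTER_CUBIC))
K=np.array([[557.153,0,321.399],[0,557.153,238.788],[0,0,1]])
T=np.array([[0.0074291130851068385, -0.9998532255072432, -0.015438125583466559, 0.39919062233320923], [-0.9834061034430189, -0.004506609353894109, -0.1813618652946351, 0.5522238546020397], [0.18126567239769, 0.016529304731100602, -0.9832952446215327, 0.8167485688977753],[0,0,0,1]])
m=(im.max(2)<60).astype(np.uint8)
n,l,st,ce=cv2.connectedComponentsWithStats(m)
for i in range(1,n):
    if 295<ce[i][0]<415 and 190<ce[i][1]<320 and st[i][4]>20:
        p=ray(K,T,ce[i],.05);r=cv2.minAreaRect(np.argwhere(l==i)[:,::-1].astype(np.float32));print(ce[i],st[i],p,r)
E
```

```text
(no output)
```

View pics/crop0.png

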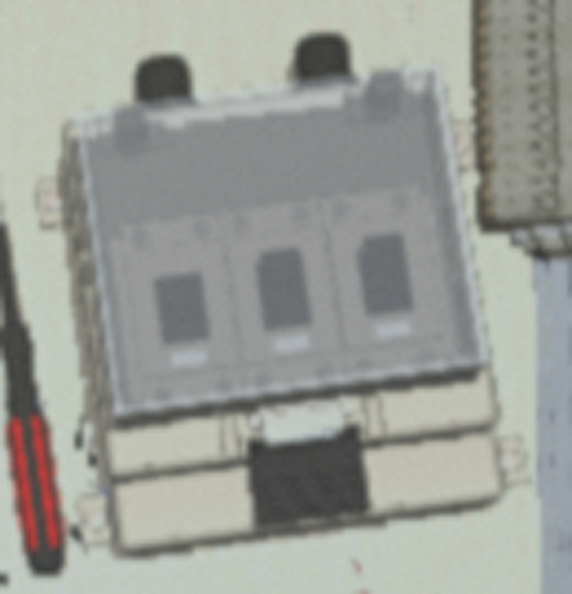

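The crop shows the paddle's corners at about (250,440), (360,428), (368,512), (255,525). The door's front edge runs (115,413) to (485,362), and the three levers sit under the clear door.

```bash
python3 - <<'E'
from h import *
c=read_camera("top");K,T=c["K"],c["extrinsics"];f=lambda u,v,z:ray(K,T,(290+u/4.4,190+v/4.4),z)
print("cam",-T[:3,:3].T@T[:3,3])
print("paddle",f(308,476,.05),[f(u,v,.05).round(4).tolist() for u,v in[(250,440),(360,428),(368,512),(255,525)]])
a,b=f(115,413,.087),f(485,362,.087);print("edge",a,b,np.degrees(np.arctan2(*(-(b-a))[[0,1]])))
a,b=f(110,475,.034),f(500,430,.034);print(np.degrees(np.arctan2(*(-(b-a))[[0,1]])))
s=robot.read_state();print(cv2.Rodrigues(np.array(s['orientation']))[0].round(3).tolist(),s['tool_pos'])
w=read_camera("wrist");print(w["mount"].round(4).tolist(),w["K"].tolist())
E
```

```text
cam [0.3920462  0.3881204  0.90942009]
paddle [0.45793177 0.34254708 0.05      ] [[0.4704, 0.3628, 0.05], [0.4748, 0.3243, 0.05], [0.4456, 0.3217, 0.05], [0.4408, 0.3611, 0.05]]
edge [0.47581435 0.40922713 0.087     ] [0.49374786 0.2847748  0.087     ] -8.199847444391626
-6.922881376285776
[[-0.914, 0.406, -0.001], [0.406, 0.914, -0.001], [0.0, -0.001, -1.0]] [0.24321817 0.54802203 0.21781954]
[[0.001, -0.9543, -0.2988, 0.0842], [1.0, 0.0011, -0.0002, 0.0007], [0.0006, -0.2988, 0.9543, -0.1669], [0.0, 0.0, 0.0, 1.0]] [[376.4822619014309, 0.0, 311.3077466031809], [0.0, 376.4822619014309, 239.97453902255623], [0.0, 0.0, 1.0]]
```

```bash
python3 -m inch '[25,-25,0,6,0, 55,-55,0,13,0, 90,-90,0,20,0, 120,-120,-10,26,0, 150,-150,-30,31.5,0, 180,-180,-60,31.5,0, 205,-202,-90,31.5,0, 210,-206,-115,31.5,0, 210,-206,-115,31.5,0, 210,-206,-115,31.5,0]' 20
python3 - <<'E'
from h import *
s=robot.read_state();w=read_camera("wrist");T=wristT(s,w["mount"]);K=w["K"];im=w["image"]
print(s['t'],s['tool_pos'],s['force'])
for n,p in dict(tcp=s['tool_pos'],below=[*s['tool_pos'][:2],.05]).items():
    u=proj(K,T,p);print(n,u);cv2.drawMarker(im,tuple(int(x) for x in u),(0,0,255),0,12)
cv2.imwrite('pics/w1.png',im)
E
```

```text
t: 1.03
tool_pos: [0.4521, 0.3392, 0.0992]
orientation: [0.202, -3.128, 0.006]
force: [-0.7, -0.3, -0.3]
opening: 0.0307
gripper_force: 0.0
1.0333 [0.45205475 0.33920443 0.09916842] [-0.7310715  -0.34845905 -0.28509361]
tcp [309.72344772 301.53993214]
below [310.32998699 265.64544505]
```

View pics/w1.png

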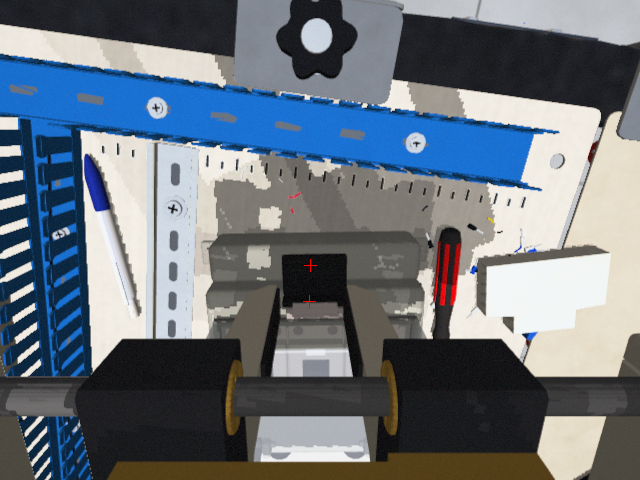

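The wrist view shows the black paddle at about (282,255)–(347,305). The fingers straddle it and are still closing, and the yaw looks well aligned.

```bash
python3 - <<'E'
from h import *
s=robot.read_state();w=read_camera("wrist");T=wristT(s,w["mount"]);K=w["K"]
for u in [(314.5,279),(282,255),(347,254),(347,304)]: print(ray(K,T,u,.05).round(4),(1e3*(ray(K,T,u,.05)-s['tool_pos'])).round(1))
E
```

```text
[0.462  0.3452 0.05  ] [  9.7   4.  -51.9]
[0.4488 0.3232 0.05  ] [ -3.5 -18.  -51.9]
[0.4429 0.3628 0.05  ] [ -9.4  21.6 -51.9]
[0.4765 0.3682 0.05  ] [ 24.2  27.  -51.9]
```

```bash
python3 -m inch '[3,2,-5,0,0, 3,2,-15,0,0, 3,2,-25,0,0, 3,2,-35,0,0, 3,2,-43,0,0, 3,2,-48,0,0, 3,2,-52,0,0, 3,2,-54,0,0, 3,2,-56,0,0, 3,2,-57,0,0]' 
python3 - <<'E'
from h import *
c=read_camera("top");cv2.imwrite('pics/t2.png',cv2.resize(c["image"][150:330,270:440],None,fx=3,fy=3))
E
```

```text
t: 1.97
tool_pos: [0.4547, 0.3443, 0.0483]
orientation: [0.207, -3.131, 0.001]
force: [-19.8, -8.4, 29.7]
opening: 0.0007
gripper_force: 15.5
```

View pics/t2.png

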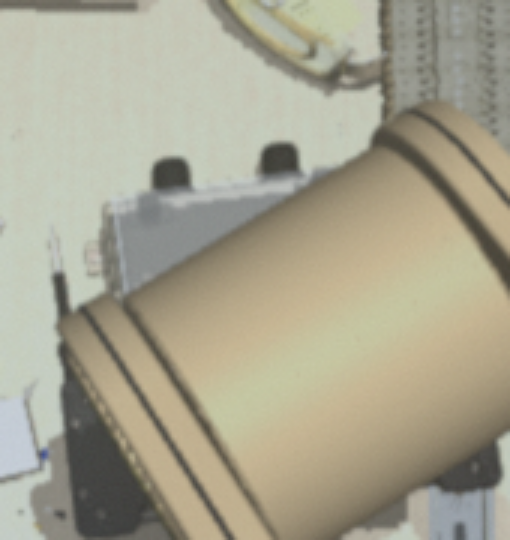

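The arm hides the box from above. The sideways force of about −20 N in x suggests a finger is against something on the door side, probably the hook or housing, so I'll back up and look.

```bash
python3 -m inch '[-2,0,5,0,0, -3,0,9,0,0, -3,0,9,0,0]' 
python3 - <<'E'
from h import *
s=robot.read_state();print(s['tool_pos'],s['force'])
c=read_camera("scene");K,T=c["K"],c["extrinsics"];w=read_camera("wrist")
print(proj(K,T,s['tool_pos']))
a=cv2.resize(c["image"][200:350,270:420],(600,600),interpolation=2)
b=cv2.resize(w["image"][220:370,190:440],(500,300))
o=np.zeros((600,800,3),np.uint8);o[:,:400]=a[:,100:500];o[:240,400:]=cv2.resize(w["image"][220:360,200:430],(400,240));cv2.imwrite('pics/s3.png',o)
E
```

```text
t: 2.27
tool_pos: [0.4541, 0.3449, 0.0568]
orientation: [-0.207, 3.133, 0.002]
force: [0.2, 0.3, 0.2]
opening: 0.0002
gripper_force: 0.0
[0.45411443 0.34488559 0.05679247] [0.24295606 0.30505386 0.19188027]
[320.42179107 294.0691386 ]
```

View pics/s3.png

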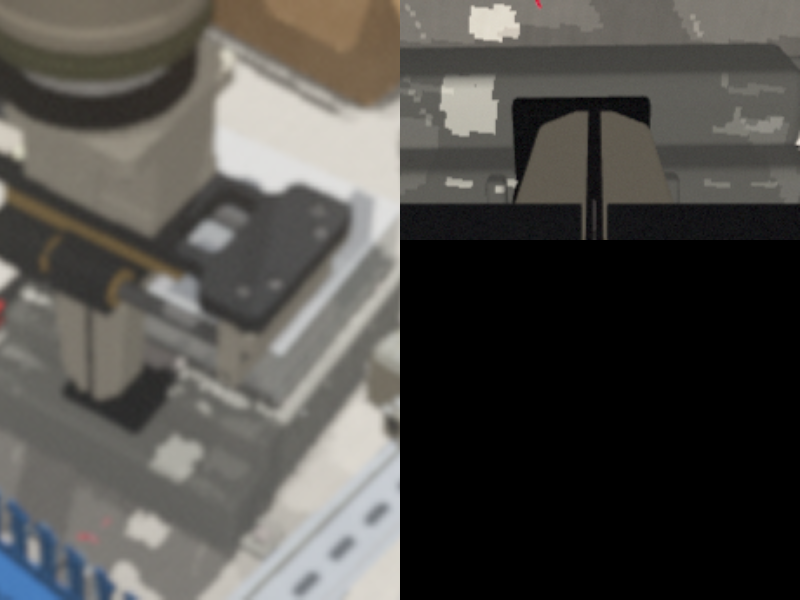

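The fingertips sit over the rear, slightly left part of the paddle, close to the hook, which explains the sideways load. I'll shift about 6 mm forward and 4 mm right, then press.

```bash
python3 -m inch '[-3,-2,0,0,0, -6,-5,0,0,0, -6,-5,-3,0,0, -6,-5,-6,0,0, -6,-5,-8,0,0, -6,-5,-10,0,0, -6,-5,-10,0,0]'
```

```text
t: 2.95
tool_pos: [0.4451, 0.3389, 0.045]
orientation: [0.207, -3.13, 0.002]
force: [-10.6, -2.8, 11.9]
opening: 0.0007
gripper_force: 7.0
```

```bash
python3 -m inch '[0,0,0,0,0, 0,0,0,0,0]'
python3 - <<'E'
from h import *
c=read_camera("scene");w=read_camera("wrist");s=robot.read_state();print(s['t'],s['force'])
o=np.zeros((600,800,3),np.uint8);o[:300,:]=cv2.resize(c["image"],None,fx=1.0,fy=1.0)[80:380][:, :][:, :640].copy() if 0 else cv2.resize(c["image"][190:340,200:600],(800,300));o[300:]=cv2.resize(w["image"][200:440,150:470],(800,600))[:300]
cv2.imwrite('pics/s4.png',o)
E
```

```text
t: 3.12
tool_pos: [0.4453, 0.339, 0.0454]
orientation: [0.207, -3.13, 0.002]
force: [-11.2, -4.4, 11.6]
opening: 0.0004
gripper_force: 7.0
3.2167 [-11.63204628  -3.75045377  12.34156125]
```

View pics/s4.png

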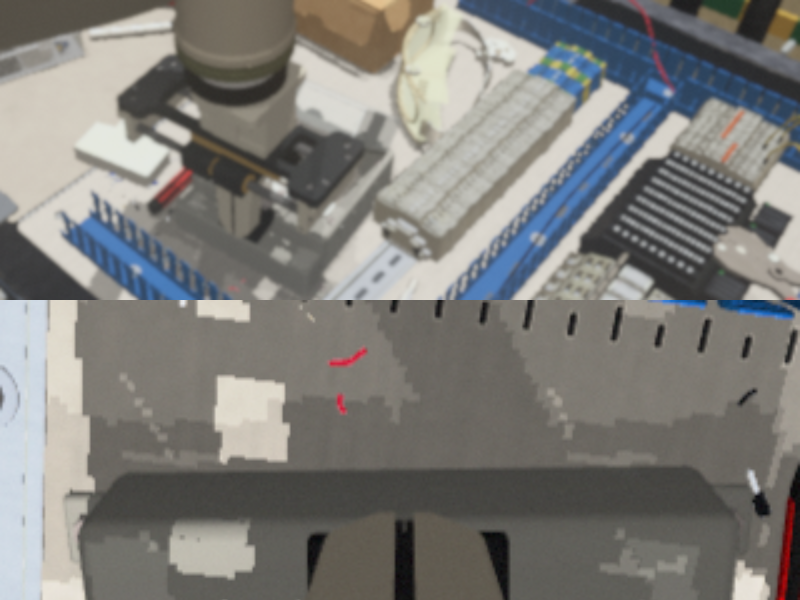

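The door is still shut, and the fingers are on the paddle's front lip. The forward drag nearly equals the downward force, so the paddle seems to move on an arc (down and forward) and friction is jamming it. I'll lift, recentre, and press down while moving forward with it.

```bash
python3 -m inch '[3,2,8,0,0, 7,3,8,0,0, 7,3,7,0,0, 6,3,5,0,0, 4,3,3,0,0, 2,2,1,0,0, 0,2,-1,0,0, -1,2,-2,0,0, -1,2,-2,0,0]'
python3 - <<'E'
from h import *
c=read_camera("top");g=c["image"].astype(int)
r=cv2.imread('pics/top0.png').astype(int)
d=np.abs(g-r).mean(2)[185:235,300:345];print(d.mean(),(d>25).mean())
E
```

```text
t: 3.97
tool_pos: [0.448, 0.3418, 0.0451]
orientation: [-0.207, 3.131, 0.001]
force: [2.7, -1.4, 9.3]
opening: 0.0004
gripper_force: 4.0
52.32429629629629 0.7982222222222223
```

```bash
python3 -m inch '[-1,0,-1,0,0, -1,0,-1.5,0,0, -1,0,-1.5,0,0, -1,0,-1.5,0,0, -1,0,-1.5,0,0]'
python3 - <<'E'
from h import *
c=read_camera("scene");t=read_camera("top")
o=np.zeros((600,800,3),np.uint8);o[:,:400]=cv2.resize(c["image"][160:370,280:420],(400,600));o[:,400:]=cv2.resize(t["image"][120:330,280:420],(400,600))
cv2.imwrite('pics/s5.png',o)
E
```

```text
t: 4.43
tool_pos: [0.448, 0.3419, 0.0449]
orientation: [-0.207, 3.129, 0.002]
force: [1.9, -4.0, 15.8]
opening: 0.0002
gripper_force: 7.4
```

View pics/s5.png

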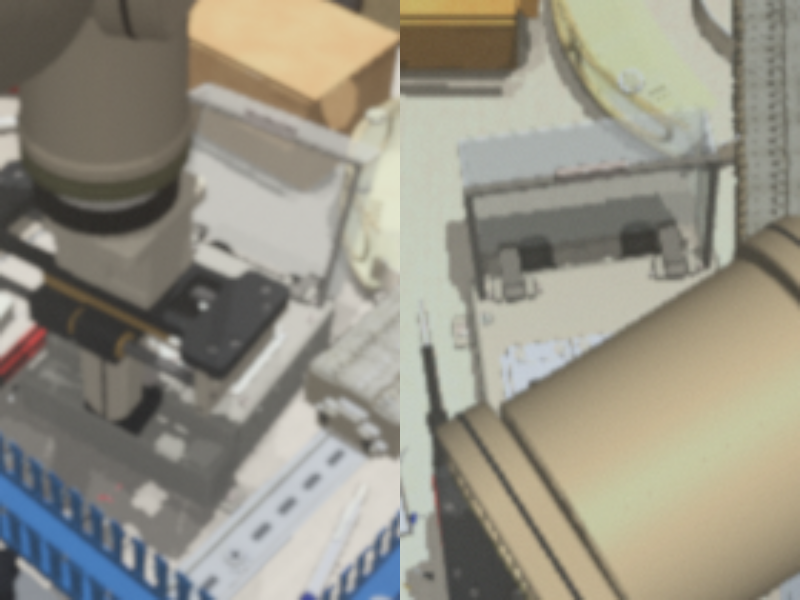

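The door is fully open, leaning back past vertical in both views. I'll lift and move aside so the top camera sees the breakers.

```bash
python3 -m inch '[-1,0,15,0,0, -1,0,45,0,0, -1,10,80,0,0, -1,40,110,0,0, -1,80,110,0,0, -1,120,110,0,0, -1,160,110,0,0, -1,200,110,0,0, -1,200,110,0,0]'
python3 - <<'E'
from h import *
c=read_camera("top");cv2.imwrite('pics/top6.png',c["image"])
cv2.imwrite('pics/crop6.png',cv2.resize(c["image"][190:325,290:420],None,fx=4.4,fy=4.4,interpolation=2))
E
```

```text
t: 5.28
tool_pos: [0.4414, 0.5465, 0.1481]
orientation: [0.213, -3.13, 0.001]
force: [0.4, 0.6, -1.1]
opening: 0.0004
gripper_force: 0.0
```

View pics/crop6.png

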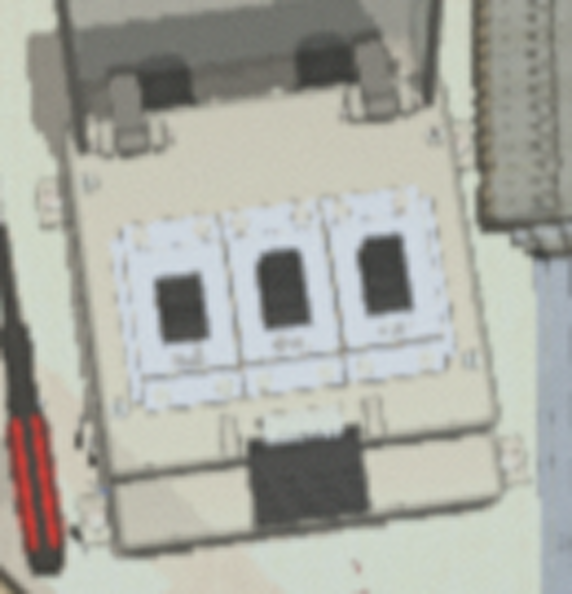

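The open box's three dark lever slots are at about (181,308), (283,288) and (386,275). The left one is shorter at its hinge end, so it's the likely tripped one. I'll use the last picture to confirm, with contrast stretched and the scene view alongside.

```bash
python3 - <<'E'
from h import *
t=cv2.imread('pics/top6.png');c=read_camera("scene");cv2.imwrite('pics/scene6.png',c["image"])
K,T=c["K"],c["extrinsics"];ct=read_camera("top")
g=lambda a:np.clip(255*(a/255.)**.5,0,255).astype(np.uint8)
# slot/lever centres via top dark mask
m=(t.max(2)<90).astype(np.uint8);n,l,st,ce=cv2.connectedComponentsWithStats(m)
for i in range(1,n):
    if 320<ce[i][0]<390 and 235<ce[i][1]<270 and st[i][4]>20:
        p=ray(ct["K"],ct["extrinsics"],ce[i],.07);print(ce[i],st[i],p.round(4),proj(K,T,p))
u,v=proj(K,T,[.52,.352,.06]).astype(int);print(u,v)
o=np.zeros((600,800,3),np.uint8);o[:,:300]=cv2.resize(g(t[230:275,320:387]),(300,200),interpolation=2).repeat(1,0)[:600] if 0 else 0
o[:400,:]=cv2.resize(g(c["image"][v-25:v+25,u-50:u+50]),(800,400),interpolation=2)
o[400:,:300]=cv2.resize(g(t[230:275,320:387]),(300,200),interpolation=2)
cv2.imwrite('pics/x7.png',o)
E
```

```text
[376.85507246 251.92753623] [372 244  11  17 138] [0.5268 0.3176 0.07  ] [360.37632038 273.56502904]
[353.72463768 255.1884058 ] [349 247  11  17 138] [0.5216 0.3528 0.07  ] [343.16315064 265.39581828]
[330.68644068 259.71186441] [326 253  10  14 118] [0.5145 0.3879 0.07  ] [325.9031276  258.12255045]
342 270
```

View pics/x7.png

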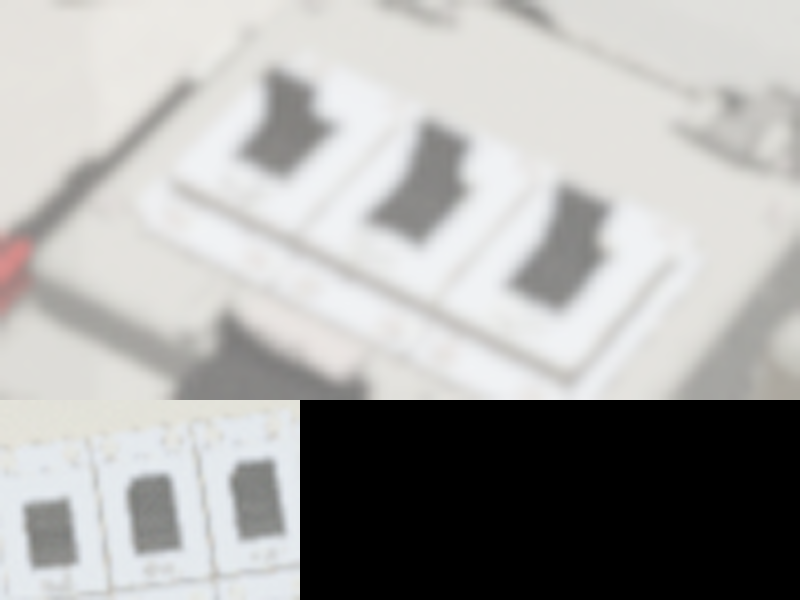

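In the scene view the left lever stands upright while the middle and right ones lean to the hinge. In the inset only the left slot lacks a tip past its hinge end, so the left breaker is the tripped one, with its pivot at about (0.518, 0.388). I'll go down on its hinge side.

```bash
python3 -m inch '[15,-35,0,0,0, 35,-70,-5,0,0, 60,-105,-15,0,0, 80,-135,-25,0,0, 92,-153,-30,0,0, 92,-153,-45,0,0, 92,-153,-62,0,0, 92,-153,-75,0,0, 92,-153,-79,0,0, 92,-153,-79,0,0]'
```

```text
t: 6.27
tool_pos: [0.5352, 0.3871, 0.0717]
orientation: [0.206, -3.132, 0.002]
force: [0.7, -0.4, 0.1]
opening: 0.0008
gripper_force: 0.0
```

```bash
python3 -m inch '[0,5,-2,0,0, 0,5,-3,0,0, -3,5,-3,0,0, -6,4,-3,0,0, -9,4,-3,0,0, -12,4,-3,0,0, -14,3,-3,0,0, -14,3,-3,0,0]'
```

```text
t: 6.93
tool_pos: [0.5229, 0.3919, 0.071]
orientation: [-0.207, 3.133, 0.002]
force: [2.7, 1.2, 1.8]
opening: 0.0001
gripper_force: 1.8
```

```bash
python3 -m inch '[-2,0,-1,0,0, -4,0,-1,0,0, -5,0,-1,0,0, -5,0,-1,0,0]'; python3 -m inch '[-1,0,0,0,0, -2,0,0,0,0, -2,0,0,0,0]'
```

```text
t: 7.27
tool_pos: [0.5192, 0.3916, 0.0701]
orientation: [-0.206, 3.131, 0.001]
force: [8.8, 0.3, 0.6]
opening: 0.0007
gripper_force: 4.5
t: 7.52
tool_pos: [0.5184, 0.3918, 0.0708]
orientation: [-0.206, 3.128, 0.002]
force: [12.5, 1.5, 0.9]
opening: 0.0003
gripper_force: 5.6
```

```bash
python3 -m inch '[-1,0,0,0,0, -2,0,0,0,0, -2,0,0,0,0]'
```

```text
t: 7.77
tool_pos: [0.5176, 0.392, 0.0715]
orientation: [-0.205, 3.126, 0.003]
force: [16.1, 1.2, 1.8]
opening: 0.0003
gripper_force: 6.9
```

The off stop is firm: the force rises steeply with almost no travel. Now I'll go over the lever to its latch side and push it on.

```bash
python3 -m inch '[8,0,0,0,0, 8,0,12,0,0, 4,-1,25,0,0, -12,-3,25,0,0, -25,-4,25,0,0, -25,-4,25,0,0, -25,-4,12,0,0, -25,-4,0,0,0, -25,-4,0,0,0]'; python3 -m inch '[4,0,0,0,0, 8,1,0,0,0, 12,1,0,0,0, 16,2,0,0,0, 19,2,0,0,0, 22,3,0,0,0, 24,3,0,0,0, 24,3,0,0,0]'
```

```text
t: 8.52
tool_pos: [0.4867, 0.386, 0.0652]
orientation: [0.207, -3.13, 0.004]
force: [-1.2, -1.0, -0.6]
opening: 0.0006
gripper_force: 0.0
t: 9.18
tool_pos: [0.5125, 0.3905, 0.069]
orientation: [0.207, -3.134, -0.0]
force: [-2.7, 0.2, 1.1]
opening: 0.0007
gripper_force: 1.5
```

```bash
python3 -m inch '[2,0,0,0,0, 3,0,0,0,0, 3,0,0,0,0]'; python3 -m inch '[2,0,0,0,0, 3,0,0,0,0, 3,0,0,0,0]'
```

```text
t: 9.43
tool_pos: [0.5134, 0.3907, 0.0687]
orientation: [0.208, -3.131, 0.0]
force: [-11.9, 1.7, 4.3]
opening: 0.0004
gripper_force: 8.0
t: 9.68
tool_pos: [0.5139, 0.3908, 0.0684]
orientation: [0.208, -3.126, 0.001]
force: [-21.5, -1.0, 11.0]
opening: 0.0007
gripper_force: 14.4
```

The stop is at x = 0.513, which mirrors the off stop, so the lever passed upright. I'll retreat and check against the neighbouring levers.

```bash
python3 -m inch '[-8,0,0,0,0, -10,0,20,0,0, -10,0,50,0,0, -15,20,80,0,0, -20,60,90,0,0, -25,100,90,0,0, -35,135,90,0,0, -50,160,90,0,0, -60,170,90,0,0, -60,170,90,0,0]'
python3 - <<'E'
from h import *
t=read_camera("top")["image"]
m=(t.max(2)<90).astype(np.uint8);n,l,st,ce=cv2.connectedComponentsWithStats(m)
for i in range(1,n):
    if 320<ce[i][0]<390 and 235<ce[i][1]<270 and st[i][4]>20: print(ce[i],st[i])
r=cv2.imread('pics/top6.png').astype(int);d=np.abs(t-r).mean(2);print("door diff",d[140:215,300:400].mean(), "box diff",d[235:275,320:390].mean())
cs=read_camera("scene");s=cs["image"];m=(s.max(2)<90)
for y,x in((.3879,.5145),(.3528,.5216),(.3176,.5268)):
    u,v=proj(cs["K"],cs["extrinsics"],[x,y,.07]).astype(int);print((m[v-14:v+14,u-9:u+9].astype(int)).sum());print("\n".join("".join(".#"[int(b)] for b in row) for row in m[v-12:v+12,u-10:u+10]))
E
```

```text
t: 10.52
tool_pos: [0.4561, 0.5629, 0.1588]
orientation: [-0.213, 3.134, 0.001]
force: [0.9, 0.4, 0.3]
opening: 0.0003
gripper_force: 0.0
[376.86131387 251.89051095] [372 244  11  16 137]
[353.68421053 255.16541353] [349 248  10  16 133]
[330.52205882 258.43382353] [326 251  10  16 136]
door diff 1.6392888888888888 box diff 2.9508333333333336
63
....................
....................
....................
....................
....................
....................
....................
..............#.....
..............###...
.............#####..
.............####...
.............####...
............#####...
............#####...
...........#######..
..........#######...
.........#######....
........#######.....
.........#####......
..........###.......
....................
....................
....................
....................
68
....................
....................
....................
....................
....................
....................
....................
....................
............##......
............####....
............#####...
...........#####....
...........#####....
...........#####....
..........######....
..........######....
.........#######....
........#######.....
.......#######......
.......######.......
.........###........
....................
....................
....................
76
....................
....................
....................
....................
....................
....................
....................
....................
............##......
............####....
............#####...
............#####...
...........#####....
...........#####....
..........######....
..........#######...
.........########...
........########....
.......########.....
.......#######......
........#####.......
...........#........
....................
....................
```

All three levers now look alike in both views, the door region hasn't changed since it opened, and the robot is clear. Handing in.

```bash
python3 -c "
from plant import job
print(job.close_job())"
```

```text
the job is handed in; nothing more can be done
None
```

I pressed the latch and the door sprang fully open by itself. I then pushed the tripped (left) breaker fully off and back on; at hand-in (about 10.7 s) all three breakers were on, the door was open and the robot was clear. It took three presses to release the latch, and no verdict came back.

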